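# Hold the microscope's shield flap in line with its hinge

## Robot

A 7-joint arm with a two-finger parallel gripper is mounted at the origin on the work surface. World frame = base frame: x ahead of the robot, y to its left, z up, the work surface at z = 0. Lengths are in m, angles in rad, forces in N, time in s.
With the tool pointing down it reaches from about 0.4 to 0.85 m from the base axis. Payload 4.5 kg.
Tool frame: the origin (TCP) lies at the very end of the fingers, on their centre line; the grasp point (between the pads) lies env.grip_depth behind it (env.grip_depth is the distance from the TCP to the grasp point, in m); z points along the fingers, y is the direction in which the jaws open and shut (so a half turn about z gives the same grasp; the last joint's range is limited). The gripper opens to 88 mm and grips with 3 to 60 N. Pads are 18 mm wide; open, the fingers measure 123 mm over their backs; the gripper's body (75 mm by 187 mm) begins 45 mm behind the grasp point.
Start: joints at [1.202, 0.689, -0.195, 1.565, 0.157, 0.902, -0.215], TCP at [0.245, -0.575, 0.239] pointing down, gripper open.
Joint ranges: [-3.01, 3.01], [-0.46, 2.08], [-1.47, 1.51], [0.13, 2.56], [-1, 4.14], [0.04, 2.09], [-2.66, 2.66]. Speed limits (rad/s): [2.57, 2.57, 3.14, 3.14, 3.14, 3.14, 3.14].

## Interface

Orientations are given as a rotation vector (axis times angle).
In Python, from cell import sensors, grab_frame, camera_model, job, env gives the robot as it stands.
- The arm moves only by the tool apply_moves, never from a script. Its argument "moves" is text: rows parted by semicolons, each of 7 numbers parted by spaces: the shift along the tool's x, y, z in units of 0.08 m (1.0 is 0.08 m), then the turn, a rotation vector about the tool's x, y, z in units of 90 degrees (1.0 is 90 degrees), then the opening, from -1 (shut) to 1 (fully open), so that 0 is half open. A call has 1 to 5 rows; each row is the pose to reach, as a shift and turn from the pose commanded when the call began, along the tool's axes at that moment; what a row does not reach only later rows make up. A row lasts 1/12 s, in which the tool goes at most 41.7 mm and 7.16 degrees, less where a joint would pass 70% of its speed; a pose out of reach is approached as far as the arm can. A call with a number of a shift or a turn outside -1 to 1 is refused whole. A call with a gripper value outside its range is refused whole. The fingers move at their own pace and stop on an object; "squeeze" is the grip in N (left out, the last holds). Time passes only in rows, so rows that repeat a pose let the fingers close. It gives the time, the measured TCP pose, the force and the opening at its end, in the units of the state.
- sensors.state(): the state, without advancing time (a new reading comes with each control period).
- grab_frame(name): name is "scene" or "top" or "wrist"; returns (picture, depth): 480x640x3 uint8, red, green, blue; 480x640 float32, m along the optical axis (not along the pixel's ray), 0 where there is no reading.
- camera_model(name): a dict with "camera_matrix" (3x3 intrinsics, pixels), "view" (4x4, takes a point from world to camera coordinates); the wrist camera has in their place "T_tool_cam" (4x4, takes a point from camera to tool coordinates, whose origin is the TCP and whose axes are the flange's). Camera axes: x right, y up, looking along -z (the intrinsics and any distortion apply to the point x, -y, -z); pixel columns grow to the right and rows downward; lengths in m; the calibration is good to about 2 mm. A picture is of the moment at which its call begins: read the wrist's pose just before it. camera_model takes no time and is no camera call.
- job.finish_job(): hands the job in, once; it reports no verdict.
The state is a dict: "clock": time; "joints": joint angles; "dq": joint speeds; "effort": joint torques, N m; "tcp_pos": TCP position; "eef_rot": TCP orientation; "ft_force": force on the tool from outside, world axes, zero at the start; "wrist_torque": the same for the moment, N m; "gripper_width": opening from 0.0 (shut) to 1.0 (fully open).
Only numpy, scipy, OpenCV 4.12 (cv2) and the standard library are available. Lean on these libraries where they do the work, as an engineer would, in place of code of your own. Each camera call takes 0.05 s, during which the arm holds its last target. There are 200 camera calls.

## Task

The microscope housing on the bench needs its light-shield flap refitted: take the flap that has the single hinge knuckle in the middle of its lower edge out of its stand by its tab, and bring it upright over the housing so that its knuckle sits between the two knuckles fixed there and the holes line up for a colleague to slip in the hinge pin. Be gentle with the hinge and leave the other flap, the pin and everything else on the bench where they are. Finish still holding the flap there, hanging in the gripper with the holes lined up, not resting on the hinge and not let go.

Things in the scene. Friction and masses are not known exactly. Their poses are not given: they have to be found in the camera images.
- leaf: The flap to fit: (sizes in mm) white panel 110 wide (y), 8 thick (x), 60 tall, upright in a stand, about 0.16 kg. One steel knuckle (tube 18 outside, 9 bore, 30 long) is centred below its lower edge. Origin: centre of that bore, which runs along y; z up. Above the origin: neck 6 thick, 28 wide up to 20; panel 20 to 80. Same from both faces. Raised 25 it is free of its stand.
- leaf_tab (a point): Grip point on the flap's tab, 104 mm above the flap's origin. The tab (30 wide along y, 10 thick along x) rises from the middle of the panel's upper edge, from 80 to 125 above the origin. Axes as the flap's.
- spare_leaf: The other flap, to be left alone: the same panel, tab and stand, but with two steel knuckles (20 mm long each, spanning y = 18 to 38 and -38 to -18) under its lower edge and none in the middle. Same origin and axes: on the line of its bores, midway, 20 mm below the panel's lower edge.
- jamb: The white microscope housing (jamb block), fixed, sizes in mm: 100 (x) by 150 (y) by 52 tall, a black plate on top up to 60, on which the two fixed steel knuckles stand. Origin: centre of its underside, z up, on the bench.
- jamb_bore (a point): Midpoint of the fixed hinge's bore axis (along y; z up), 85 mm above the bench, in the 36 mm gap between the two fixed knuckles: tubes 18 outside, 9 bore, spanning y = 18 to 38 and -38 to -18. The gap is empty down to the black plate, 25 below. Hinge pin: 6 diameter. A flap lowered too far rests with its panel's lower edge on these knuckles, its bore 11 mm too low.
- leaf_stand: Black stand, fixed, holding the flap to fit: in mm: base 70 (x) by 140 (y), two end posts 60 tall, each slotted 10.6 wide for the panel's ends, the panel's lower edge resting 40 above the bench (the flap's origin is 20 above it). Origin: centre of its underside.
- spare_stand: The same kind of black stand, fixed, holding the other flap. Origin: centre of its underside.
- bottle: Bystander: amber bottle, diameter 52, 110 tall (mm); origin at the centre of its underside.
- jar: Bystander: small jar, diameter 48, 55 tall (mm); origin at the centre of its underside.
- dishes: Bystander: two stacked clear round dishes, diameter 60, 30 tall (mm); origin at the centre of the underside.
- screwdriver: Bystander: screwdriver lying on the bench.
- wrench: Bystander: wrench lying on the bench.
- pin: Bystander: the steel hinge pin, 6 in diameter, 84 long, lying in a low black tray 120 by 36 by 14 (mm).
- slide_box: Bystander: blue slide box, 80 by 50 by 32 mm; origin at the centre of its underside.

How it is judged:
By the outcome, as a careful person would: the job done as asked, in the order asked, and still so for the second after the job is handed in, while the arm keeps its last pose, push and grip.
It also fails if it takes over 43 s, if anything falls off the work surface, if the arm or the gripper's body presses on something with over 40 N, if the wrist force passes 120 N, or if a joint passes its speed limit or range.

## Working session

There is one attempt and no reset: what is moved stays moved. The work goes in short steps, Python scripts to look and compute and a tool call to move; the robot and the scene stay as the last step left them, time stands still between calls to the robot, and variables do not carry over. Pictures are saved under pics/ and viewed, about 8 in all and at most 12, crops included, and the job is handed in when it is done.

Besides the shell and the picture viewer there is one more tool, called after "Call:" as name(argument=value, ...) on one line, values as JSON. apply_moves: Moves the arm, as the interface text tells. Shifts and turns lie within -1 to 1; 1 stands for 0.08 m of shift or 90 degrees of turn. Its arguments: {"type":"object","properties":{"moves":{"type":"string"},"squeeze":{"type":"number"}},"required":["moves"]}

```bash
ls; mkdir -p pics
cat > h.py <<'E'
import numpy as np, cv2
from cell import sensors, grab_frame, camera_model, job, env
from scipy.spatial.transform import Rotation as R
def cam(name):
    m=camera_model(name); K=np.array(m["camera_matrix"])
    if name=="wrist":
        s=sensors.state(); T=np.eye(4); T[:3,:3]=R.from_rotvec(s["eef_rot"]).as_matrix(); T[:3,3]=s["tcp_pos"]
        return K,T@np.array(m["T_tool_cam"])
    return K,np.linalg.inv(np.array(m["view"]))
def pts(K,T,uv,d):
    uv=np.atleast_2d(uv).astype(float); d=np.asarray(d,float)
    p=np.stack([(uv[:,0]-K[0,2])/K[0,0]*d,-(uv[:,1]-K[1,2])/K[1,1]*d,-d*np.ones(len(uv))],1)
    return p@T[:3,:3].T+T[:3,3]
def onplane(K,T,uv,z):
    a=pts(K,T,uv,np.ones(len(np.atleast_2d(uv))));o=T[:3,3]
    return o+(a-o)*((z-o[2])/(a[:,2]-o[2]))[:,None]
def save(n,im): cv2.imwrite("pics/"+n,cv2.cvtColor(im,cv2.COLOR_RGB2BGR))
E
python3 - <<'E'
from h import *
for n in("scene","top"):
    K,T=cam(n);im,d=grab_frame(n);save(n+"0.png",im);np.savez(n+"0",im=im,d=d,K=K,T=T);print(n,K,T.round(3),camera_model(n).keys())
print(sensors.state(),env.grip_depth)
m=camera_model("wrist");print(m)
E
```

```text
pics
scene [[499.05508969   0.         314.76008459]
 [  0.         499.05508969 245.51224641]
 [  0.           0.           1.        ]] [[-0.005 -0.539  0.842  1.366]
 [ 1.     0.009  0.012  0.008]
 [-0.014  0.842  0.539  0.635]
 [ 0.     0.     0.     1.   ]] dict_keys(['camera_matrix', 'view'])
top [[539.30849111   0.         314.68493123]
 [  0.         539.30849111 231.73455285]
 [  0.           0.           1.        ]] [[ 1.000e-03  9.960e-01 -8.500e-02  4.270e-01]
 [-1.000e+00  1.000e-03  5.000e-03 -5.000e-03]
 [ 5.000e-03  8.500e-02  9.960e-01  1.241e+00]
 [ 0.000e+00  0.000e+00  0.000e+00  1.000e+00]] dict_keys(['camera_matrix', 'view'])
{'clock': 0.1, 'joints': array([ 1.20182197,  0.68988495, -0.19456438,  1.56622151,  0.15730691,
        0.90246483, -0.21506657]), 'dq': array([-0.0007175 , -0.00245847, -0.00086622, -0.00244688, -0.00030638,
        0.00071644, -0.00062228]), 'effort': array([-3.22185580e-03, -5.28505790e+01, -1.27134439e+00, -1.53837597e+01,
       -5.25973155e-02,  2.10407357e-03,  3.32382467e-05]), 'tcp_pos': array([ 0.24475132, -0.57448939,  0.23800574]), 'eef_rot': array([-3.07655372e+00, -6.28326503e-01,  6.34021173e-04]), 'ft_force': array([ 0.34856615, -0.60089939, -0.09399734]), 'wrist_torque': array([-0.00090043, -0.00395569,  0.01586319]), 'gripper_width': 0.9999793811574836} 0.0187
{'camera_matrix': array([[401.67438101,   0.        , 325.67277219],
       [  0.        , 401.67438101, 237.51650936],
       [  0.        ,   0.        ,   1.        ]]), 'T_tool_cam': array([[ 2.07517889e-04,  9.46325891e-01,  3.23213961e-01,
         8.46961299e-02],
       [ 9.99999375e-01, -5.51378612e-04,  9.72315971e-04,
        -1.61347967e-04],
       [ 1.09834104e-03,  3.23213557e-01, -9.46325414e-01,
        -1.46656710e-01],
       [ 0.00000000e+00,  0.00000000e+00,  0.00000000e+00,
         1.00000000e+00]])}
```

View pics/top0.png

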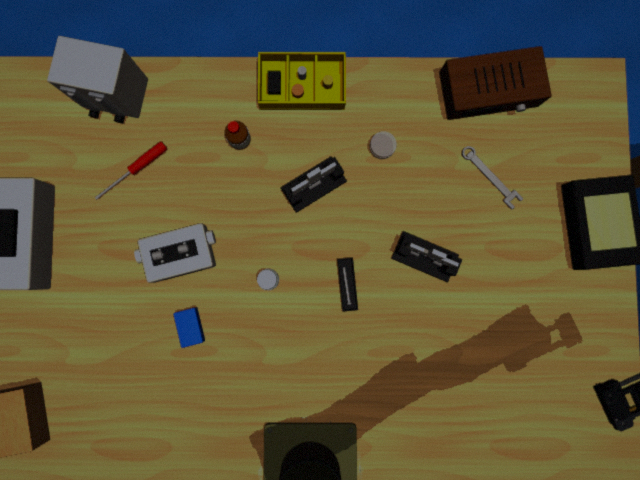

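View pics/scene0.png

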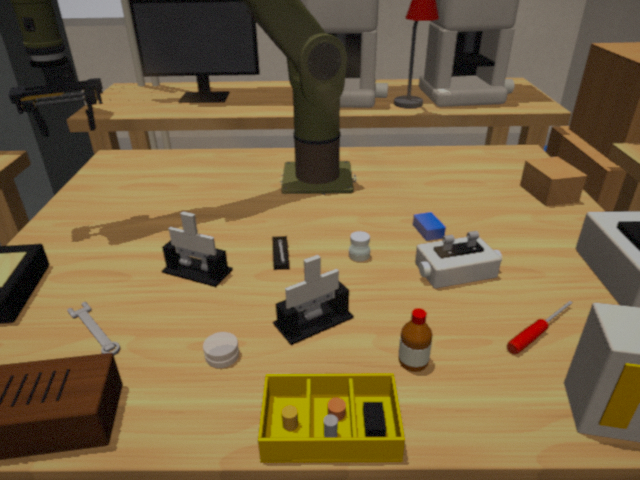

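The stands are at top (313,184) and (427,256), and the housing is at (175,252). Next I'll crop the scene view to see which flap has the single knuckle.

Run:
```python
from h import *
z=np.load("scene0.npz");t=np.load("top0.npz")
im=z["im"]
a=cv2.resize(im[205:290,155:240],(395,395),interpolation=2);b=cv2.resize(im[255:340,270:355],(395,395),interpolation=2)
save("crop1.png",np.clip(np.hstack([a,b]).astype(float)*1.5,0,255).astype(np.uint8))
# top-view: point clouds of white parts at tab-top height & jamb
for nm,(u0,v0,u1,v1) in dict(A=(275,150,352,215),B=(385,225,467,285),J=(130,220,220,285)).items():
    d=t["d"][v0:v1,u0:u1];vv,uu=np.mgrid[v0:v1,u0:u1]
    P=pts(t["K"],t["T"],np.c_[uu.ravel(),vv.ravel()],d.ravel());
    ok=d.ravel()>0;P=P[ok]
    print(nm,len(P),np.percentile(P[:,2],[1,50,90,99,100]).round(3))
    for lo,hi in((.05,.062),(.062,.08),(.08,.1),(.1,.13),(.13,.16)):
        Q=P[(P[:,2]>lo)&(P[:,2]<hi)]
        if len(Q)>8:
            c,s,a=cv2.minAreaRect(Q[:,:2].astype(np.float32)*1000);print(lo,len(Q),np.round(c,1),np.round(s,1),round(a,1))
```

```text
A 4984 [-0.005  0.003  0.061  0.145  0.149]
0.05 279 [643.   -7.9] [ 40.1 136.1] 32.2
0.062 153 [642.5  -7.8] [ 39.8 134.8] 32.2
0.08 108 [642.5  -7.4] [  9.  108.5] 32.1
0.1 120 [642.4  -8.8] [  8.6 107.4] 32.4
0.13 87 [642.5  -7.8] [10.7 29.7] 31.5
B 4902 [-0.004  0.003  0.061  0.145  0.151]
0.05 292 [ 476.2 -263.6] [137.1  40.7] 66.9
0.062 156 [ 475.8 -262.8] [134.5  39.7] 67.5
0.08 104 [ 476.7 -262.3] [108.2   8.6] 67.1
0.1 115 [ 476.1 -263.2] [108.6   9.7] 66.0
0.13 91 [ 476.1 -263.2] [30.3 10.2] 67.3
J 5832 [-0.004  0.048  0.059  0.094  0.1  ]
0.05 2262 [480.6 302.1] [ 99.3 157. ] 15.2
0.062 184 [482.3 297.8] [35.6 99.4] 14.8
0.08 173 [482.4 297.5] [17.6 77.1] 14.5
```

View pics/crop1.png

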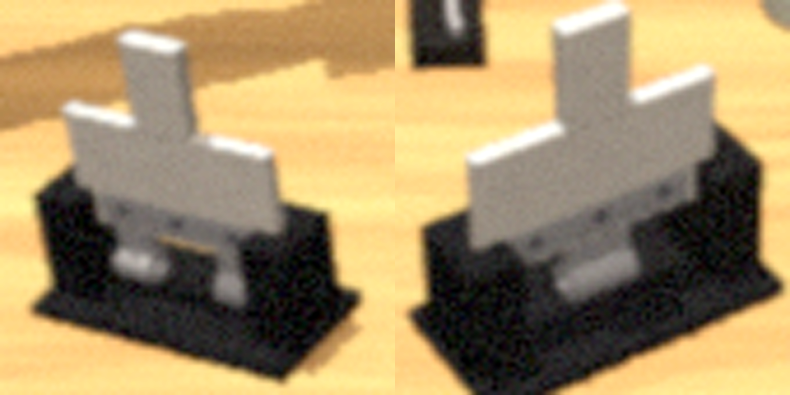

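The right crop, stand A at about (0.643,-0.008), holds the flap with the single knuckle. Crop B shows two knuckles. I'll move above A first.

```bash
cat >> h.py <<'E'
def plan(p,yaw):
    s=sensors.state();Rm=R.from_rotvec(s["eef_rot"]).as_matrix()
    y=np.radians(yaw);G=np.array([[np.cos(y),np.sin(y),0],[np.sin(y),-np.cos(y),0],[0,0,-1]])
    d=Rm.T@(np.array(p)-s["tcp_pos"]);r=R.from_matrix(Rm.T@G).as_rotvec()
    print("t",round(s["clock"],2),"tcp",s["tcp_pos"].round(4),"yaw",np.degrees(np.arctan2(Rm[1,0],Rm[0,0])).round(2),"shift units",(d/.08).round(3),"turn units",(r/(np.pi/2)).round(4),"F",s["ft_force"].round(2),"w",round(s["gripper_width"],3))
E
python3 - <<'E'
from h import *
plan([.6425,-.008,.238],122)
E
```

```text
t 0.1 tcp [ 0.2448 -0.5745  0.238 ] yaw 23.09 shift units [ 7.350e+00 -4.565e+00  7.000e-03] turn units [-8.000e-04 -8.000e-04 -1.099e+00] F [ 0.35 -0.6  -0.09] w 1.0
```

Call:
apply_moves(moves="1 -0.62 0 0 0 -0.2 1;1 -0.62 0 0 0 -0.2 1;1 -0.62 0 0 0 -0.2 1")

```text
clock: 0.35
tcp_pos: [0.3041, -0.4916, 0.2385]
eef_rot: [-2.931, -1.121, -0.007]
ft_force: [0.4, 0.3, 0.3]
gripper_width: 0.997
```

Call:
apply_moves(moves="1 -0.2 0 0 0 -0.2 1;1 -0.2 0 0 0 -0.2 1;1 -0.2 0 0 0 -0.2 1")

```text
clock: 0.6
tcp_pos: [0.3557, -0.4251, 0.2391]
eef_rot: [-2.717, -1.573, -0.011]
ft_force: [1.1, 0.9, 0.8]
gripper_width: 1.003
```

Call:
apply_moves(moves="1 0 0 0 0 -0.15 1;1 0 0 0 0 -0.15 1;1 0 0 0 0 -0.15 1")

```text
clock: 0.85
tcp_pos: [0.3951, -0.3567, 0.2391]
eef_rot: [-2.516, -1.878, -0.01]
ft_force: [0.2, 1.0, -0.5]
gripper_width: 1.003
```

Run:
```python
from h import *
plan([.6425,-.008,.238],122)
```

```text
t 0.85 tcp [ 0.3951 -0.3567  0.2391] yaw 73.5 shift units [5.057 1.726 0.049] turn units [ 0.003  -0.0031 -0.5389] F [ 0.2   1.05 -0.49] w 1.003
```

Call:
apply_moves(moves="1 0.6 0 0 0 -0.2 1;1 0.6 0 0 0 -0.2 1;1 0.6 0 0 0 -0.2 1")

```text
clock: 1.1
tcp_pos: [0.4654, -0.2967, 0.2393]
eef_rot: [2.194, 2.246, 0.01]
ft_force: [2.2, 0.5, 0.5]
gripper_width: 0.994
```

Call:
apply_moves(moves="1 0.9 0 0 0 -0.17 1;1 0.9 0 0 0 -0.17 1;1 0.9 0 0 0 -0.17 1")

```text
clock: 1.35
tcp_pos: [0.5337, -0.2177, 0.2387]
eef_rot: [-1.882, -2.515, -0.006]
ft_force: [-0.4, 0.3, -0.4]
gripper_width: 1.001
```

Call:
apply_moves(moves="1 0.9 0 0 0 -0.17 1;1 0.9 0 0 0 -0.17 1;1 0.9 0 0 0 -0.17 1")

```text
clock: 1.6
tcp_pos: [0.5799, -0.1201, 0.2387]
eef_rot: [-1.529, -2.743, -0.006]
ft_force: [0.2, 0.4, -0.1]
gripper_width: 0.999
```

Run:
```python
from h import *
plan([.6425,-.008,.238],122)
```

```text
t 1.6 tcp [ 0.5799 -0.1201  0.2387] yaw 121.72 shift units [0.781 1.402 0.015] turn units [ 0.0018 -0.0016 -0.0031] F [ 0.19  0.39 -0.13] w 0.999
```

Call:
apply_moves(moves="0.78 1 0 0 0 -0.003 1;0.78 1 0 0 0 -0.003 1;0.78 1 0 0 0 -0.003 1")

```text
clock: 1.85
tcp_pos: [0.6157, -0.0233, 0.2389]
eef_rot: [-1.527, -2.744, -0.008]
ft_force: [1.4, 1.2, 0.2]
gripper_width: 0.998
```

Call:
apply_moves(moves="0 0.4 0 0 0 0 1;0 0.4 0 0 0 0 1;0 0.4 0 0 0 0 1")

```text
clock: 2.1
tcp_pos: [0.6422, -0.0126, 0.2381]
eef_rot: [-1.534, -2.741, -0.001]
ft_force: [-0.6, -0.0, -0.0]
gripper_width: 0.996
```

Run:
```python
from h import *
K,T=cam("wrist");im,d=grab_frame("wrist");np.savez("w1",im=im,d=d,K=K,T=T);save("w1.png",im)
plan([.6425,-.008,.238],122)
uu,vv=np.meshgrid(range(640),range(480));P=pts(K,T,np.c_[uu.ravel(),vv.ravel()],d.ravel());ok=d.ravel()>0;P=P[ok]
for lo,hi in((.052,.068),(.092,.108),(.137,.152)):
    Q=P[(P[:,2]>lo)&(P[:,2]<hi)&(np.linalg.norm(P[:,:2]-[.6425,-.008],axis=1)<.09)]
    c,s,a=cv2.minAreaRect(Q[:,:2].astype(np.float32)*1000);print(lo,len(Q),np.round(c,1),np.round(s,1),round(a,1),np.median(Q[:,2]))
```

```text
t 2.15 tcp [ 0.6414 -0.0143  0.238 ] yaw 121.45 shift units [ 0.06   0.053 -0.   ] turn units [-0.001  -0.0001 -0.0062] F [-0.73  0.01 -0.44] w 1.003
0.052 2422 [641.9  -6.8] [ 40.  136.6] 32.1 0.06055444834658846
0.092 951 [641.4  -6.5] [  9.9 109.6] 30.9 0.10050118362544674
0.137 758 [641.7  -6.5] [ 9.6 30.1] 31.8 0.14546015865352768
```

View pics/w1.png

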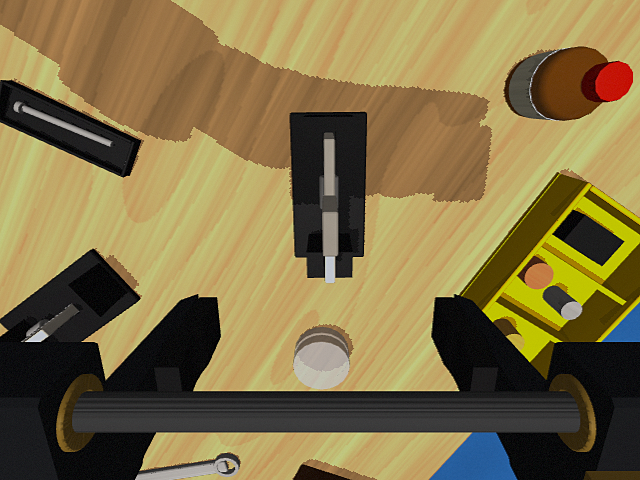

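The wrist view shows the flap edge-on at (330,200), with its tab top at (0.642,-0.007) and yaw 122°, which agrees with the top camera. I'll descend.

Call:
apply_moves(moves="0.06 0.05 1 0 0 -0.005 0.4;0.06 0.05 1 0 0 -0.005 0.4;0.06 0.05 1 0 0 -0.005 0.4;0.06 0.05 1 0 0 -0.005 0.4")

```text
clock: 2.48
tcp_pos: [0.6407, -0.0096, 0.1573]
eef_rot: [-1.525, -2.742, 0.006]
ft_force: [1.0, -0.8, 0.8]
gripper_width: 0.724
```

Run:
```python
from h import *
K,T=cam("wrist");im,d=grab_frame("wrist");np.savez("w2",im=im,d=d,K=K,T=T)
plan([.6421,-.0072,.105],122)
uu,vv=np.meshgrid(range(640),range(480));P=pts(K,T,np.c_[uu.ravel(),vv.ravel()],d.ravel());ok=d.ravel()>0;P=P[ok]
for lo,hi in((.052,.068),(.092,.108),(.137,.152)):
    Q=P[(P[:,2]>lo)&(P[:,2]<hi)&(np.linalg.norm(P[:,:2]-[.6425,-.008],axis=1)<.09)]
    c,s,a=cv2.minAreaRect(Q[:,:2].astype(np.float32)*1000);print(lo,len(Q),np.round(c,1),np.round(s,1),round(a,1),np.median(Q[:,2]))
```

```text
t 2.53 tcp [ 0.6425 -0.0089  0.1595] yaw 121.82 shift units [0.021 0.007 0.681] turn units [-0.0004  0.0001 -0.002 ] F [-0.1   0.7   0.56] w 0.699
0.052 3819 [642.1  -7. ] [ 40.1 137.1] 32.1 0.06054057439761579
0.092 1532 [641.6  -6.6] [ 10. 110.] 31.1 0.10051364205705714
0.137 1533 [641.8  -6.4] [10.  30.7] 31.8 0.1453306635663537
```

Call:
apply_moves(moves="0.02 0.01 0.3 0 0 -0.002 0.4;0.02 0.01 0.68 0 0 -0.002 0.4;0.02 0.01 0.68 0 0 -0.002 0.4;0.02 0.01 0.68 0 0 -0.002 0.4;0.02 0.01 0.68 0 0 -0.002 0.4", squeeze=15)

```text
clock: 2.95
tcp_pos: [0.6442, -0.006, 0.1071]
eef_rot: [1.521, 2.745, 0.004]
ft_force: [0.3, -0.1, 0.8]
gripper_width: 0.7
```

Run:
```python
from h import *
plan([.6420,-.0069,.105],122)
```

```text
t 2.95 tcp [ 0.6442 -0.006   0.1071] yaw 122.03 shift units [ 0.005 -0.03   0.026] turn units [0.0023 0.0011 0.0004] F [ 0.32 -0.07  0.84] w 0.7
```

Call:
apply_moves(moves="0 0 0 0 0 0 0.4;0 0 0 0 0 0 0.4")

```text
clock: 3.12
tcp_pos: [0.6439, -0.0059, 0.1065]
eef_rot: [1.52, 2.746, 0.003]
ft_force: [0.2, 0.1, -0.7]
gripper_width: 0.699
```

Run:
```python
from h import *
plan([.6420,-.0069,.105],122)
for _ in range(3): grab_frame("wrist"); plan([.6420,-.0069,.105],122)
```

```text
t 3.12 tcp [ 0.6439 -0.0059  0.1065] yaw 122.05 shift units [ 0.002 -0.027  0.019] turn units [0.002  0.0011 0.0006] F [ 0.16  0.05 -0.69] w 0.699
t 3.17 tcp [ 0.6436 -0.0059  0.1061] yaw 122.06 shift units [-0.    -0.023  0.013] turn units [0.0015 0.0009 0.0007] F [-1.    0.13  0.75] w 0.701
t 3.22 tcp [ 0.6433 -0.0059  0.1057] yaw 122.06 shift units [-0.002 -0.021  0.009] turn units [0.0012 0.0007 0.0007] F [-0.07 -0.04  0.64] w 0.7
t 3.27 tcp [ 0.6431 -0.006   0.1053] yaw 122.07 shift units [-0.003 -0.018  0.004] turn units [0.0008 0.0005 0.0008] F [-0.45 -0.02  0.98] w 0.698
```

Call:
apply_moves(moves="0 0 0 0 0 0 0.4;0 0 0 0 0 0 0.4;0 0 0 0 0 0 0.4;0 0 0 0 0 0 0.4;0 0 0 0 0 0 0.4")

```text
clock: 3.68
tcp_pos: [0.6425, -0.0059, 0.1042]
eef_rot: [-1.521, -2.749, 0.0]
ft_force: [-0.0, -0.1, 0.8]
gripper_width: 0.698
```

Run:
```python
from h import *
plan([.6420,-.0069,.105],122)
```

```text
t 3.68 tcp [ 0.6425 -0.0059  0.1042] yaw 122.08 shift units [-0.007 -0.012 -0.01 ] turn units [-0.0001 -0.      0.0009] F [-0.01 -0.12  0.77] w 0.698
```

Call:
apply_moves(moves="0 -0.01 0 0 0 0 0.4;0 -0.01 0 0 0 0 -0.5;0 -0.01 0 0 0 0 -0.9;0 -0.01 0 0 0 0 -1;0 -0.01 0 0 0 0 -1", squeeze=15)

```text
clock: 4.1
tcp_pos: [0.6419, -0.0064, 0.1043]
eef_rot: [1.521, 2.749, -0.0]
ft_force: [0.2, -0.3, -0.2]
gripper_width: 0.421
```

Call:
apply_moves(moves="0 0 0 0 0 0 -1;0 0 0 0 0 0 -1;0 0 0 0 0 0 -1;0 0 0 0 0 0 -1;0 0 0 0 0 0 -1", squeeze=30)

```text
clock: 4.52
tcp_pos: [0.6418, -0.0064, 0.1043]
eef_rot: [-1.521, -2.749, 0.0]
ft_force: [-0.3, -0.8, 0.7]
gripper_width: 0.109
```

Run:
```python
from h import *
plan([.6420,-.0069,.105],122)
```

```text
t 4.52 tcp [ 0.6418 -0.0064  0.1043] yaw 122.08 shift units [-0.006 -0.001 -0.009] turn units [-0.0001  0.0001  0.0009] F [-0.27 -0.77  0.73] w 0.109
```

Call:
apply_moves(moves="0 0 0 0 0 0 -1;0 0 0 0 0 0 -1;0 0 -0.15 0 0 0 -1;0 0 -0.3 0 0 0 -1;0 0 -0.5 0 0 0 -1", squeeze=35)

```text
clock: 4.93
tcp_pos: [0.6414, -0.0064, 0.145]
eef_rot: [-1.52, -2.748, 0.001]
ft_force: [-0.2, -0.1, -1.6]
gripper_width: 0.109
```

Call:
apply_moves(moves="0 0 -0.3 0 0 0 -1;0 0 -0.6 0 0 0 -1;0 0 -0.8 0 0 0 -1;0 0 -1 0 0 0 -1;0 0 -1 0 0 0 -1")

```text
clock: 5.35
tcp_pos: [0.644, -0.0056, 0.2292]
eef_rot: [1.519, 2.743, 0.007]
ft_force: [0.3, 0.3, -1.3]
gripper_width: 0.112
```

Run:
```python
from h import *
plan([.482,.298,.235],105)
```

```text
t 5.35 tcp [ 0.644  -0.0056  0.2292] yaw 122.06 shift units [ 4.291  0.299 -0.085] turn units [0.0047 0.0013 0.1896] F [ 0.27  0.27 -1.31] w 0.112
```

Call:
apply_moves(moves="0.4 0.03 -0.08 0 0 0.04 -1;0.8 0.06 -0.08 0 0 0.09 -1;1 0.1 -0.08 0 0 0.1 -1")

```text
clock: 5.6
tcp_pos: [0.6038, 0.0697, 0.2313]
eef_rot: [-1.731, -2.619, -0.003]
ft_force: [-0.4, 0.6, -1.6]
gripper_width: 0.108
```

Call:
apply_moves(moves="0.4 -0.05 0 0 0 0.04 -1;0.8 -0.1 0 0 0 0.09 -1;1 -0.1 0 0 0 0.09 -1")

```text
clock: 5.85
tcp_pos: [0.5644, 0.1405, 0.231]
eef_rot: [-1.909, -2.491, -0.001]
ft_force: [0.2, 1.2, -1.6]
gripper_width: 0.11
```

Call:
apply_moves(moves="0.4 -0.1 0 0 0 0 -1;0.8 -0.2 0 0 0 0 -1;1 -0.25 0 0 0 0 -1")

```text
clock: 6.1
tcp_pos: [0.5245, 0.2128, 0.2309]
eef_rot: [-1.905, -2.495, -0.002]
ft_force: [-0.3, 0.5, -0.8]
gripper_width: 0.109
```

Run:
```python
from h import *
plan([.482,.298,.235],105)
```

```text
t 6.1 tcp [0.5245 0.2128 0.2309] yaw 105.28 shift units [ 1.167 -0.232 -0.047] turn units [-0.0004 -0.002   0.0031] F [-0.29  0.47 -0.83] w 0.109
```

Call:
apply_moves(moves="0.3 -0.2 -0.1 0 0 0.003 -1;0.3 -0.2 -0.1 0 0 0.003 -1;0.3 -0.2 -0.1 0 0 0.003 -1;0.3 -0.2 -0.1 0 0 0.003 -1;0.3 -0.2 -0.1 0 0 0.003 -1")

```text
clock: 6.52
tcp_pos: [0.5064, 0.2259, 0.2384]
eef_rot: [1.921, 2.485, -0.001]
ft_force: [0.3, -0.3, -2.0]
gripper_width: 0.108
```

```bash
cat > meas.py <<'E'
from h import *
import sys
n=sys.argv[1]
K,T=cam("wrist");im,d=grab_frame("wrist");np.savez(n,im=im,d=d,K=K,T=T);save(n+".png",im)
plan([.482,.298,.235],105)
s=sensors.state();print("rot tool z:",R.from_rotvec(s["eef_rot"]).as_matrix()[:,2].round(4))
uu,vv=np.meshgrid(range(640),range(480));P=pts(K,T,np.c_[uu.ravel(),vv.ravel()],d.ravel());ok=d.ravel()>0;P=P[ok]
for lo,hi in((.056,.064),(.07,.098),(.086,.098)):
    Q=P[(P[:,2]>lo)&(P[:,2]<hi)&(np.linalg.norm(P[:,:2]-[.482,.298],axis=1)<.1)]
    if len(Q)<10: continue
    c,s,a=cv2.minAreaRect(Q[:,:2].astype(np.float32)*1000);print(lo,len(Q),np.round(c,1),np.round(s,1),round(a,1),np.percentile(Q[:,2],[50,99]).round(4))
E
python3 meas.py w3
```

```text
t 6.57 tcp [0.5065 0.2259 0.2383] yaw 104.58 shift units [ 0.949 -0.069  0.041] turn units [-0.0002  0.0006 -0.0046] F [-0.59  0.24 -0.83] w 0.111
rot tool z: [-1.e-04 -1.e-03 -1.e+00]
0.056 4600 [481.1 300. ] [36.1 99.8] 14.7 [0.0607 0.0627]
0.07 1513 [481.2 299.8] [18. 76.] 14.8 [0.0931 0.0956]
0.086 1463 [481.2 299.8] [17.9 76. ] 14.8 [0.0932 0.0957]
```

View pics/w3.png

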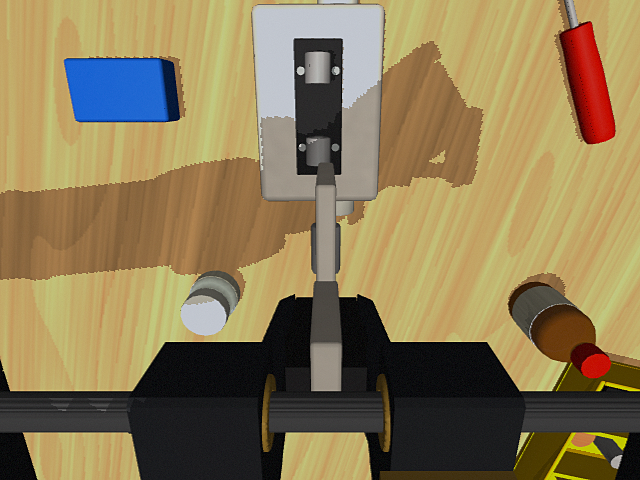

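```bash
cat > rel.py <<'E'
from h import *
import sys
z=np.load(sys.argv[1]+".npz");im,d,K,T=z["im"],z["d"],z["K"],z["T"]
Tc=np.array(camera_model("wrist")["T_tool_cam"])
uu,vv=np.meshgrid(range(640),range(480));P=pts(K,Tc,np.c_[uu.ravel(),vv.ravel()],d.ravel());ok=d.ravel()>0;P=P[ok]
near=(abs(P[:,1])<.02)&(P[:,0]<.065)
def rect(Q,l):
    if len(Q)<10: print(l,"few");return
    c,s,a=cv2.minAreaRect(Q[:,:2].astype(np.float32)*1000);print(l,len(Q),"c",np.round(c,2),"s",np.round(s,1),"a",round(a,1),"z",np.percentile(Q[:,2],[5,50,95]).round(4),"x",np.percentile(Q[:,0],[1,99]).round(4),"y",np.percentile(Q[:,1],[2,98]).round(4))
for l,lo,hi in(("tabtop",-.05,-.038),("paneltop",.002,.008),("panelend",.015,.058),("knuckle",.07,.09)):
    rect(P[near&(P[:,2]>lo)&(P[:,2]<hi)],l)
zt=float(sys.argv[2])  # tool height
Rm=T@np.linalg.inv(Tc);Pw=P@Rm[:3,:3].T+Rm[:3,3]
m=(Pw[:,2]>.072)&(Pw[:,2]<.098)&(np.linalg.norm(Pw[:,:2]-[.482,.298],axis=1)<.06)&(P[:,2]>.05)
rect(P[m],"jamb kn")
E
python3 rel.py w3 0
python3 - <<'E'
from h import *
# tab top in tool frame at pre-grasp w2 relative (same camera): was leaf at tool x?
for n in("w1","w2"):
    z=np.load(n+".npz");Rm=z["T"]@np.linalg.inv(np.array(camera_model("wrist")["T_tool_cam"]))
    print(n,(np.linalg.inv(Rm)@np.array([.6418,-.0065,.145,1])).round(4))
E
```

```text
tabtop 4228 c [6.13 0.05] s [19.1 33.6] a 1.6 z [-0.0468 -0.042  -0.0391] x [-0.0022  0.0149] y [-0.0149  0.0152]
paneltop 2014 c [34.05 -0.33] s [ 9.4 41.6] a 88.7 z [0.0027 0.0038 0.0051] x [0.0145 0.0546] y [-0.0038  0.0039]
panelend 265 c [54.22 -0.1 ] s [7.9 1.7] a 88.6 z [0.0166 0.0325 0.0544] x [0.0535 0.055 ] y [-0.0038  0.0037]
knuckle 452 c [-0.22  0.01] s [30.9 17.5] a 0.7 z [0.0772 0.0788 0.0829] x [-0.0144  0.015 ] y [-0.0088  0.0084]
jamb kn 1513 c [78.06 -5.75] s [18. 76.] a 89.8 z [0.1432 0.1452 0.1513] x [0.0414 0.1156] y [-0.0142  0.0026]
w1 [0.0054 0.0027 0.0931 1.    ]
w2 [0.0021 0.0026 0.0123 1.    ]
```

Call:
apply_moves(moves="0.3 -0.07 0 0 0 -0.0025 -1;0.7 -0.07 0 0 0 -0.0025 -1;0.98 -0.07 0 0 0 -0.0025 -1;0.98 -0.07 0 0 0 -0.0025 -1;0.98 -0.07 0 0 0 -0.0025 -1")

```text
clock: 6.98
tcp_pos: [0.4803, 0.3024, 0.2385]
eef_rot: [-1.912, -2.492, -0.0]
ft_force: [1.0, -0.4, -2.0]
gripper_width: 0.112
```

Call:
apply_moves(moves="0 0 0.1 0 0 0 -1;0 0 0.2 0 0 0 -1;0 0 0.2 0 0 0 -1;0 0 0.2 0 0 0 -1;0 0 0.2 0 0 0 -1")

```text
clock: 7.4
tcp_pos: [0.4808, 0.301, 0.2224]
eef_rot: [1.915, 2.49, -0.001]
ft_force: [1.0, 0.4, -1.4]
gripper_width: 0.107
```

```bash
python3 meas.py w4; python3 rel.py w4 0
```

```text
t 7.45 tcp [0.4808 0.3013 0.2227] yaw 104.89 shift units [-0.044  0.004 -0.154] turn units [ 0.0001  0.0001 -0.0012] F [-0.31  0.38 -1.64] w 0.113
rot tool z: [ 1.e-04 -1.e-04 -1.e+00]
0.056 2741 [481.1 300.2] [36.  99.6] 14.7 [0.0606 0.0628]
0.07 144 [474.1 327.3] [17.3 19.5] 15.2 [0.0893 0.0922]
0.086 135 [474.1 327.2] [17.3 19.5] 15.4 [0.0895 0.0922]
tabtop 4222 c [6.05 0.55] s [33.5 19.4] a 84.6 z [-0.047  -0.042  -0.0391] x [-0.0022  0.0148] y [-0.0148  0.0151]
paneltop 2012 c [34.11 -0.57] s [ 9.9 41.8] a 88.6 z [0.0028 0.0038 0.0051] x [0.0145 0.0546] y [-0.0038  0.0039]
panelend 267 c [54.14 -0.08] s [7.9 1.7] a 89.4 z [0.0169 0.0334 0.0548] x [0.0534 0.0549] y [-0.0038  0.0037]
knuckle 451 c [ 0.09 -0.01] s [29.9 17.5] a 0.7 z [0.0772 0.079  0.083 ] x [-0.0144  0.0149] y [-0.0088  0.0084]
jamb kn 144 c [27.17  0.39] s [17.3 19.5] a 89.7 z [0.131  0.1332 0.1367] x [0.0177 0.0369] y [-0.0082  0.009 ]
```

View pics/w4.png

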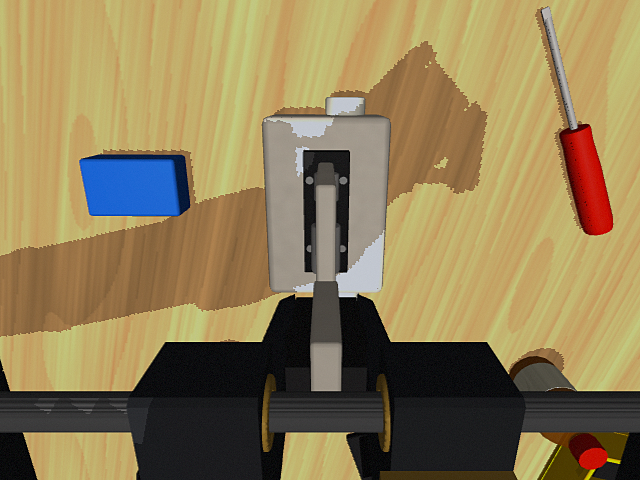

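Call:
apply_moves(moves="-0.014 0.002 0.12 0 0 0.001 -1;-0.014 0.002 0.25 0 0 0.001 -1;-0.014 0.002 0.25 0 0 0.001 -1;-0.014 0.002 0.25 0 0 0.001 -1;-0.014 0.002 0.25 0 0 0.001 -1")

```text
clock: 7.87
tcp_pos: [0.4808, 0.3007, 0.2025]
eef_rot: [-1.916, -2.49, 0.001]
ft_force: [-0.5, 0.2, -1.7]
gripper_width: 0.11
```

```bash
python3 meas.py w5; python3 rel.py w5 0
```

```text
t 7.92 tcp [0.481  0.3009 0.2027] yaw 104.85 shift units [-0.038  0.003 -0.403] turn units [ 0.0001 -0.0001 -0.0016] F [-0.54  0.09 -0.96] w 0.111
rot tool z: [ 1.e-04  2.e-04 -1.e+00]
0.056 3108 [478.6 309.6] [ 36.  118.9] 14.7 [0.0606 0.0627]
0.07 247 [481.  300.5] [18.  74.6] 14.8 [0.0894 0.0923]
0.086 223 [481.1 300.8] [17.8 74.1] 14.3 [0.0896 0.0923]
tabtop 4217 c [6.14 0.16] s [33.6 18.6] a 89.3 z [-0.0469 -0.042  -0.0391] x [-0.0022  0.0149] y [-0.0149  0.0151]
paneltop 2006 c [34.06 -0.61] s [ 9.8 41.6] a 88.5 z [0.0028 0.0039 0.0051] x [0.0145 0.0547] y [-0.0038  0.0039]
panelend 260 c [54.2  -0.11] s [7.9 1.7] a 88.4 z [0.017  0.0329 0.0547] x [0.0535 0.055 ] y [-0.0038  0.0037]
knuckle 453 c [ 0.08 -0.01] s [30.3 17.5] a 0.8 z [0.0771 0.0789 0.0833] x [-0.0146  0.0149] y [-0.0088  0.0084]
jamb kn 247 c [-0.27  0.14] s [74.6 18. ] a 0.1 z [0.1107 0.1131 0.1171] x [-0.0366  0.037 ] y [-0.0084  0.0091]
```

Call:
apply_moves(moves="-0.007 0.002 0.1 0 0 0 -1;-0.007 0.002 0.2 0 0 0 -1;-0.007 0.002 0.25 0 0 0 -1;-0.007 0.002 0.25 0 0 0 -1;-0.007 0.002 0.25 0 0 0 -1")

```text
clock: 8.33
tcp_pos: [0.4809, 0.3, 0.1822]
eef_rot: [-1.915, -2.49, 0.002]
ft_force: [0.6, -0.1, -1.0]
gripper_width: 0.114
```

```bash
python3 meas.py w6; python3 rel.py w6 0
```

```text
t 8.38 tcp [0.4812 0.3002 0.1826] yaw 104.85 shift units [-0.029  0.003 -0.656] turn units [-0.0001  0.     -0.0017] F [-0.1   0.03 -0.51] w 0.11
rot tool z: [-1.e-04 -1.e-04 -1.e+00]
0.056 3584 [481.1 300. ] [36.1 99.8] 14.8 [0.0606 0.0628]
0.07 377 [481.1 300.6] [17.5 74.9] 14.9 [0.0899 0.0967]
0.086 349 [481. 301.] [17.4 73.9] 14.9 [0.0901 0.0967]
tabtop 4238 c [6.03 0.02] s [18.9 33.7] a 1.5 z [-0.0469 -0.042  -0.0391] x [-0.0022  0.0149] y [-0.0149  0.0152]
paneltop 2015 c [34.33  0.47] s [41.1  9.4] a 1.0 z [0.0027 0.0038 0.005 ] x [0.0145 0.0547] y [-0.0038  0.0039]
panelend 262 c [ 5.411e+01 -5.000e-02] s [1.8 7.9] a 1.0 z [0.0171 0.0328 0.0547] x [0.0535 0.0549] y [-0.0038  0.0037]
knuckle 467 c [5.99 0.06] s [60.2 17.5] a 0.7 z [0.0771 0.0789 0.084 ] x [-0.0148  0.0277] y [-0.0088  0.0084]
jamb kn 377 c [0.54 0.37] s [17.5 74.9] a 90.0 z [0.0899 0.0923 0.0966] x [-0.0352  0.0378] y [-0.0083  0.0091]
```

Call:
apply_moves(moves="-0.004 0.003 0.05 0 0 0 -1;-0.004 0.003 0.1 0 0 0 -1;-0.004 0.003 0.15 0 0 0 -1;-0.004 0.003 0.15 0 0 0 -1;-0.004 0.003 0.15 0 0 0 -1")

```text
clock: 8.8
tcp_pos: [0.4813, 0.2997, 0.1703]
eef_rot: [-1.916, -2.49, 0.001]
ft_force: [-0.1, -0.2, -1.0]
gripper_width: 0.106
```

Call:
apply_moves(moves="0 0 0 0 0 0 -1;0 0 0 0 0 0 -1;0 0 0 0 0 0 -1;0 0 0 0 0 0 -1;0 0 0 0 0 0 -1")

```text
clock: 9.22
tcp_pos: [0.4816, 0.2999, 0.1708]
eef_rot: [1.916, 2.49, 0.0]
ft_force: [0.2, -0.8, -1.2]
gripper_width: 0.11
```

```bash
python3 meas.py w7; python3 rel.py w7 0;python3 - <<'E'
from h import *
plan([.4812,.2998,.1693],104.8)
im,d=grab_frame("scene");K,T=cam("scene");np.savez("scene1",im=im,d=d,K=K,T=T)
c=cv2.resize(im[150:290,400:515],(690,840)[::1],interpolation=2)
c=cv2.resize(c,(493,600));save("s1.png",np.clip(c*1.3,0,255).astype(np.uint8))
E
```

```text
t 9.27 tcp [0.4816 0.2999 0.1708] yaw 104.84 shift units [-0.025 -0.001 -0.803] turn units [ 0.0001 -0.     -0.0017] F [-0.16 -0.34 -1.58] w 0.11
rot tool z: [ 2.e-04  1.e-04 -1.e+00]
0.056 3802 [480.9 300.9] [36.  97.9] 14.7 [0.0606 0.0628]
0.07 900 [480.8 302.1] [18.  71.8] 14.8 [0.0908 0.094 ]
0.086 867 [480.8 302.1] [18.  71.8] 14.8 [0.0909 0.094 ]
tabtop 4231 c [6.07 0.2 ] s [33.7 19. ] a 89.4 z [-0.0469 -0.042  -0.0391] x [-0.0022  0.0149] y [-0.0149  0.0151]
paneltop 2021 c [34.09 -0.35] s [ 9.9 41.8] a 89.2 z [0.0027 0.0038 0.0051] x [0.0144 0.0547] y [-0.0038  0.0039]
panelend 267 c [54.15 -0.07] s [7.9 1.6] a 90.0 z [0.0165 0.0326 0.0546] x [0.0534 0.0549] y [-0.0038  0.0037]
knuckle 900 c [ 2.31 -0.18] s [71.8 18. ] a 0.0 z [0.0774 0.08   0.0845] x [-0.0303  0.0378] y [-0.0091  0.0085]
jamb kn 900 c [ 2.31 -0.18] s [71.8 18. ] a 0.0 z [0.0774 0.08   0.0845] x [-0.0303  0.0378] y [-0.0091  0.0085]
t 9.27 tcp [0.4816 0.2999 0.1708] yaw 104.84 shift units [-0.    -0.005  0.019] turn units [ 0.0001 -0.      0.0005] F [-0.16 -0.34 -1.58] w 0.11
```

View pics/s1.png

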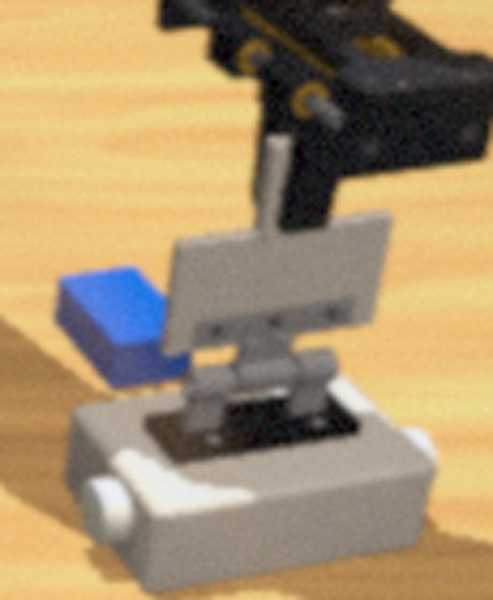

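The knuckle sits in the gap and the flap hangs free. It is about 1.5 mm high by dead reckoning, so I'll trim it and compare the fixed and moving knuckles directly.

Call:
apply_moves(moves="0 0 0.018 0 0 0 -1;0 0 0.018 0 0 0 -1;0 0 0.018 0 0 0 -1;0 0 0.018 0 0 0 -1;0 0 0.018 0 0 0 -1")

```text
clock: 9.73
tcp_pos: [0.4815, 0.2999, 0.1693]
eef_rot: [1.916, 2.49, 0.0]
ft_force: [-0.3, 0.4, -1.7]
gripper_width: 0.109
```

```bash
cat > fin.py <<'E'
from h import *
import sys
plan([.4812,.2998,.1693],104.8)
K,_=cam("wrist");Tc=np.array(camera_model("wrist")["T_tool_cam"]);uu,vv=np.meshgrid(range(640),range(480));A=[]
from scipy.optimize import least_squares
for k in range(4):
    im,d=grab_frame("wrist");P=pts(K,Tc,np.c_[uu.ravel(),vv.ravel()],d.ravel());A.append(P[d.ravel()>0])
np.savez("wf",im=im,d=d)
P=np.vstack(A);P=P[(abs(P[:,1])<.0115)&(P[:,2]>.066)&(P[:,2]<.0925)&(abs(P[:,0])<.04)]
for l,a,b in(("far",-.037,-.019),("moving",-.014,.014),("near",.019,.0375)):
    Q=P[(P[:,0]>a)&(P[:,0]<b)&(abs(P[:,1])>.0042)]
    f=lambda p:np.hypot(Q[:,1]-p[0],Q[:,2]-p[1])-.009
    if len(Q)<20: print(l,len(Q));continue
    r=least_squares(f,[0,.084],loss="soft_l1",f_scale=.0005)
    print(l,len(Q),"tool y,z mm",(r.x*1e3).round(2),"rms",(1e3*np.sqrt((r.fun**2).mean())).round(2),"y ext",np.percentile(Q[:,1],[1,99]).round(4))
h,e=np.histogram(P[abs(P[:,1])>.005][:,0]*1e3,bins=np.arange(-40,41,1));print(dict(zip(e[:-1].astype(int).tolist(),h.tolist())))
E
python3 fin.py
```

```text
t 9.73 tcp [0.4815 0.2999 0.1693] yaw 104.85 shift units [-0.001 -0.004 -0.001] turn units [0.     0.     0.0005] F [-0.28  0.45 -1.68] w 0.109
far 306 tool y,z mm [-0.41 84.15] rms 0.27 y ext [-0.0091  0.0086]
moving 1633 tool y,z mm [-0.16 83.99] rms 0.36 y ext [-0.0089  0.0088]
near 1258 tool y,z mm [-0.3  83.99] rms 0.37 y ext [-0.0091  0.0087]
{-40: 0, -39: 0, -38: 0, -37: 0, -36: 0, -35: 0, -34: 0, -33: 5, -32: 7, -31: 11, -30: 18, -29: 21, -28: 13, -27: 20, -26: 22, -25: 11, -24: 24, -23: 24, -22: 33, -21: 39, -20: 58, -19: 148, -18: 33, -17: 0, -16: 2, -15: 32, -14: 62, -13: 55, -12: 64, -11: 57, -10: 62, -9: 52, -8: 57, -7: 52, -6: 58, -5: 55, -4: 52, -3: 54, -2: 61, -1: 56, 0: 54, 1: 54, 2: 55, 3: 59, 4: 54, 5: 57, 6: 64, 7: 50, 8: 64, 9: 65, 10: 62, 11: 58, 12: 68, 13: 72, 14: 145, 15: 4, 16: 0, 17: 0, 18: 40, 19: 64, 20: 67, 21: 70, 22: 69, 23: 64, 24: 69, 25: 65, 26: 66, 27: 63, 28: 70, 29: 68, 30: 71, 31: 61, 32: 73, 33: 66, 34: 61, 35: 75, 36: 76, 37: 122, 38: 13, 39: 0}
```

Call:
apply_moves(moves="0 -0.002 0 0 0 0 -1;0 -0.002 0 0 0 0 -1;0 -0.002 0 0 0 0 -1;0 -0.002 0 0 0 0 -1;0 -0.002 0 0 0 0 -1")

```text
clock: 10.35
tcp_pos: [0.4814, 0.2999, 0.1693]
eef_rot: [1.916, 2.49, -0.0]
ft_force: [0.5, -0.9, -2.2]
gripper_width: 0.111
```

```bash
python3 fin.py | head -4; python3 -c "
from h import *
print(job.finish_job())"
```

```text
t 10.35 tcp [0.4814 0.2999 0.1693] yaw 104.84 shift units [-0.    -0.002 -0.001] turn units [0.     0.     0.0005] F [ 0.46 -0.9  -2.22] w 0.111
far 362 tool y,z mm [-0.23 84.16] rms 0.23 y ext [-0.0092  0.0087]
moving 1629 tool y,z mm [-0.15 84.02] rms 0.36 y ext [-0.0089  0.0088]
near 1259 tool y,z mm [-0.13 83.95] rms 0.35 y ext [-0.0091  0.0087]
the job is handed in; nothing more can be done
None
```

I lifted the single-knuckle flap out of its stand by its tab and brought it upright over the housing. It is now held with its knuckle between the two fixed ones and the holes lined up. The job was handed in at about 10.5 s, still gripping.

- **Alignment:** the last wrist-camera fits put the moving knuckle's axis within about 0.15 mm of both fixed knuckles, sideways and in height. There is about 3 mm of gap at each end.
- **Hanging free:** in the last checks the wrist force was about 1–2 N downward, roughly the flap's own weight, so it is not resting on the hinge. The grip reads 9.8 mm on the 10 mm tab.
- **Disagreement:** the top camera placed the hinge about 2.5 mm from where the wrist camera did. I relied on the wrist camera because it saw both parts in the same image.
- **Not checked:** I took no final picture of the rest of the bench. I planned the path to stay clear of the other items and felt no contact on the way.

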